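# Check the piston dispensers and set the jammed one aside

### The job

The three empty piston dispensers in the wooden rack have been washed; before they are refilled, push each plunger fully home, but as soon as one's resistance rises part-way, stop and do not force it (never push with more than 18 N). Leave the sound dispensers standing in the rack with their plungers home, and stand the jammed one, its plunger left where it stuck, gently upright in the top blue tray. Leave the door handle, hinge, torch and plant pot where they are.

Things in the scene. Friction and masses are not known exactly. Their poses are not given: they have to be found in the camera images.
- rack: Fixed light-wood rack, 70 x 300 x 22 mm, origin at the centre of its underside on the sideboard, long side along its own y. Three round wells 42 mm wide, 15 mm deep (well floors 7 mm above the sideboard), at y = -100, 0 and +100 mm in its frame; dispenser a stands in the well at -100, b at 0, c at +100.
- dispenser_a_center (a point): Centre of the barrel of dispenser a, a loose upright white plastic cylinder with grey bands, 40 mm diameter, 90 mm tall, about 0.25 kg with all inside; this point is on its axis, half-way up (45 mm above its foot), z along the axis. It can be grasped round the barrel near the top from above, with the plunger between the fingers. All three look alike.
- plunger_a_top (a point): Centre of the top face of the orange thumb disc (30 mm diameter, 6 mm thick, on a 10 mm steel rod) of dispenser a; 124 mm above the dispenser's foot when fully out, 98 mm when home (the disc's underside is then 2 mm above the barrel's top).
- plunger_a (a joint): How far plunger a is pushed in: 0 = out, 0.026 m = home, on a rubber stop that gives 1 mm per 2.5 N. Starts at 0 to 5 mm; stays where left (off a stop it springs back 5 mm at most). A sound one slides at a steady 2.5 to 3 N up to the stop. In exactly one of the three, not told which, something is stuck: from 11 mm on resistance rises 2.5 N per mm, and it cannot come home under 18 N.
- dispenser_b_center (a point): Centre of the barrel of dispenser b, a loose upright white plastic cylinder with grey bands, 40 mm diameter, 90 mm tall, about 0.25 kg with all inside; this point is on its axis, half-way up (45 mm above its foot), z along the axis. It can be grasped round the barrel near the top from above, with the plunger between the fingers. All three look alike.
- plunger_b_top (a point): Centre of the top face of the orange thumb disc (30 mm diameter, 6 mm thick, on a 10 mm steel rod) of dispenser b; 124 mm above the dispenser's foot when fully out, 98 mm when home (the disc's underside is then 2 mm above the barrel's top).
- plunger_b (a joint): How far plunger b is pushed in: 0 = out, 0.026 m = home, on a rubber stop that gives 1 mm per 2.5 N. Starts at 0 to 5 mm; stays where left (off a stop it springs back 5 mm at most). A sound one slides at a steady 2.5 to 3 N up to the stop. In exactly one of the three, not told which, something is stuck: from 11 mm on resistance rises 2.5 N per mm, and it cannot come home under 18 N.
- dispenser_c_center (a point): Centre of the barrel of dispenser c, a loose upright white plastic cylinder with grey bands, 40 mm diameter, 90 mm tall, about 0.25 kg with all inside; this point is on its axis, half-way up (45 mm above its foot), z along the axis. It can be grasped round the barrel near the top from above, with the plunger between the fingers. All three look alike.
- plunger_c_top (a point): Centre of the top face of the orange thumb disc (30 mm diameter, 6 mm thick, on a 10 mm steel rod) of dispenser c; 124 mm above the dispenser's foot when fully out, 98 mm when home (the disc's underside is then 2 mm above the barrel's top).
- plunger_c (a joint): How far plunger c is pushed in: 0 = out, 0.026 m = home, on a rubber stop that gives 1 mm per 2.5 N. Starts at 0 to 5 mm; stays where left (off a stop it springs back 5 mm at most). A sound one slides at a steady 2.5 to 3 N up to the stop. In exactly one of the three, not told which, something is stuck: from 11 mm on resistance rises 2.5 N per mm, and it cannot come home under 18 N.
- top_tray (a point): Centre of the inner floor of the top tray of the fixed three-tier stack of blue plastic trays; 104 mm above the sideboard, axes along the tray's sides: each tray is 200 mm (x) by 160 mm (y) outside, walls 4 mm thick, rising 32 mm above this floor in the top one, which is open above.
- door_handle: Chrome door handle, bystander: 50 mm rose on the sideboard (origin under its centre), 18 mm bar 40 mm up that runs 120 mm along its own y.
- hinge: Brushed steel hinge lying open, bystander: 70 x 75 x 10 mm, origin under its centre.
- pot: White ceramic plant pot with a small plant, bystander: 100 mm wide, 90 mm tall (plant to 170 mm), origin under its centre.
- torch: Aluminium torch lying along its own x, bystander: 135 mm long, 35 mm thick, origin on the sideboard under its middle.
Things that resemble listed ones, but are neither listed nor needed, are in the scene too. What is shaped like the part that bears dispenser_a_center but yellow is not meant.

How it is judged:
At the end, for the whole second after the job is handed in: Two dispensers upright in the rack, within 12 mm of their starts, plungers pushed in more than 23.5 of 26 mm. The jammed one upright (0.12 rad), at rest on the top tray's floor, within 80 mm (x) and 60 mm (y) of its centre, plunger in more than 9 and less than 22 mm (((x of dispenser_a_center in the frame of top_tray between -0.08 and 0.08 m and y of dispenser_a_center in the frame of top_tray between -0.06 and 0.06 m and z of dispenser_a_center in the frame of top_tray between 0.04 and 0.05 m and angle between each of dispenser_a_center, dispenser_b_center, dispenser_c_center's own z axis and vertical below 0.12 rad and value of joint plunger_a between 0.009 and 0.022 m and linear speed of dispenser_a below 0.02 m/s and value of joint each of plunger_b, plunger_c above 0.0235 m and distance of each of dispenser_b_center, dispenser_c_center from where it was at the start of the episode below 0.012 m) or (x of dispenser_b_center in the frame of top_tray between -0.08 and 0.08 m and y of dispenser_b_center in the frame of top_tray between -0.06 and 0.06 m and z of dispenser_b_center in the frame of top_tray between 0.04 and 0.05 m and angle between each of dispenser_b_center, dispenser_a_center, dispenser_c_center's own z axis and vertical below 0.12 rad and value of joint plunger_b between 0.009 and 0.022 m and linear speed of dispenser_b below 0.02 m/s and value of joint each of plunger_a, plunger_c above 0.0235 m and distance of each of dispenser_a_center, dispenser_c_center from where it was at the start of the episode below 0.012 m) or (x of dispenser_c_center in the frame of top_tray between -0.08 and 0.08 m and y of dispenser_c_center in the frame of top_tray between -0.06 and 0.06 m and z of dispenser_c_center in the frame of top_tray between 0.04 and 0.05 m and angle between each of dispenser_c_center, dispenser_a_center, dispenser_b_center's own z axis and vertical below 0.12 rad and value of joint plunger_c between 0.009 and 0.022 m and linear speed of dispenser_c below 0.02 m/s and value of joint each of plunger_a, plunger_b above 0.0235 m and distance of each of dispenser_a_center, dispenser_b_center from where it was at the start of the episode below 0.012 m))); the robot touches nothing.
It fails at once if a plunger is pushed with more than 18 N (contact force between any of the fingers, the arm and plunger_a above 18 N or contact force between any of the fingers, the arm and plunger_b above 18 N or contact force between any of the fingers, the arm and plunger_c above 18 N).
It fails at once if a dispenser is dropped or thrown (faster than 0.45 m/s with no finger on it) ((linear speed of dispenser_a above 0.45 m/s and contact force between the fingers and dispenser_a below 0.1 N) or (linear speed of dispenser_b above 0.45 m/s and contact force between the fingers and dispenser_b below 0.1 N) or (linear speed of dispenser_c above 0.45 m/s and contact force between the fingers and dispenser_c below 0.1 N)).
It fails at once if the door handle, hinge, pot or torch is moved by more than 15 mm (distance of any of door_handle, hinge, pot, torch from where it was at the start of the episode above 0.015 m).
It also fails if it takes over 67 s, if anything falls off the work surface, if the arm or the gripper's body presses on something with over 40 N, if the wrist force passes 120 N, or if a joint passes its speed limit or range.

### The arm

A 6-joint arm with a two-finger parallel gripper is mounted at the origin on the work surface. World frame = base frame: x ahead of the robot, y to its left, z up, the work surface at z = 0. Lengths are in m, angles in rad, forces in N, time in s.
With the tool pointing down it reaches from about 0.375 to 0.9 m from the base axis. Payload 3.1 kg.
Tool frame: the origin (TCP) lies midway between the tips of the shut fingers; the grasp point (between the pads) lies 19 mm behind it; z points along the fingers, y is the line along which they close (so a half turn about z gives the same grasp; the last joint's range is limited). The gripper opens to 85 mm and grips with 20 to 120 N. Pads are 22 mm wide; open, the fingers measure 114 mm over their backs; the gripper's body (76 mm by 85 mm) begins 54 mm behind the grasp point. The pads swing forward as they close: fully open they stand 13 mm farther back than shut.
Start: joints at [1.171, 0.527, 1.433, -0, 1.181, -0.178], TCP at [0.137, 0.61, 0.231] pointing down, gripper open.
Joint ranges: [-3.08, 3.08], [-0.75, 2.2], [0.22, 2.44], [-1.43, 4.57], [0, 2.65], [-2.85, 2.85]. Speed limits (rad/s): [2.79, 2.79, 3.14, 3.14, 3.14, 3.14].

### API

Orientations are given as a unit quaternion [x, y, z, w].
In Python, from station import manip gives the robot as it stands. The module is installed in compiled form; this text tells all that it offers.
- The arm moves only by the tool apply_moves, never from a script. Its arguments are lists of equal length, an entry for each row: "claw": the gripper's target within -1 to 1 (fully open at 1, half-way at 0, shut at -1); "travel": the shift along the tool's x, y, z scaled (see below), a list of three; "turn": the turn, a rotation vector about the tool's x, y, z scaled (see below), a list of three. In form: {"claw": [claw, ...], "travel": [[dx, dy, dz], ...], "turn": [[rx, ry, rz], ...]}. A call has 1 to 5 rows; each row is the pose to reach, as a shift and turn from the pose commanded when the call began, along the tool's axes at that moment, turning the shorter way round; what a row does not reach only later rows make up. The controller multiplies each number of a shift by 800 mm and each number of a turn by 180 degrees. A row lasts 1/12 s, in which the tool goes at most 41.7 mm and 7.16 degrees, less where a joint would pass 70% of its speed; a pose out of reach is approached as far as the arm can. A call with a number of a shift or a turn outside -1 to 1 is refused whole. A call with a gripper value outside its range is refused whole. The fingers move at their own pace and stop on an object; "newtons" is the grip in N (left out, the last holds). Time passes only in rows, so rows that repeat a pose let the fingers close. It gives the time, the measured TCP pose, the force, the opening and the grip force at its end, in the units of the state.
- manip.sense(): the state, without advancing time (a new reading comes with each control period).
- manip.snapshot(name): name is "side" or "top" or "wrist"; returns a dict with "pixels" (480x640x3 uint8, red, green, blue), "depth" (480x640 float32, m along the optical axis (not along the pixel's ray), 0 where there is no reading), "intrinsics" (3x3 intrinsics, pixels), "R" (3x3) and "t" (3): a world point X has camera coordinates R X + t. Camera axes: x right, y down, z forward; pixel columns grow to the right and rows downward; lengths in m; the calibration is good to about 2 mm. A picture is of the moment at which its call begins.
- manip.sign_off(): hands the job in; it is judged then, once.
The state is a dict: "t": time; "q": joint angles; "qd": joint speeds; "tau": joint torques, N m; "tcp_pos": TCP position; "tool_rot": TCP orientation; "force": force on the tool from outside, world axes, zero at the start; "ft_torque": the same for the moment, N m; "finger_gap": opening from 0.0 (shut) to 1.0 (fully open); "gripper_force": force on a finger pad.
Only numpy, scipy, OpenCV 4.12 (cv2) and the standard library are available. Lean on these libraries where they do the work, as an engineer would, in place of code of your own. Each camera call takes 0.05 s, during which the arm holds its last target. There are 200 camera calls.

## Working session

There is one attempt and no reset: what is moved stays moved. The work goes in short steps, Python scripts to look and compute and a tool call to move; the robot and the scene stay as the last step left them, time stands still between calls to the robot, and variables do not carry over. Pictures are saved under pics/ and viewed, at most 10 in all, crops included, and the job is handed in when it is done.

Besides the shell and the picture viewer there is one more tool, called after "Emit:" as a command line: name --argument value ..., lists and objects as JSON in quotes. apply_moves: Moves the arm, as the interface text tells. Shifts and turns lie within -1 to 1; 1 stands for 800 mm of shift or 180 degrees of turn. Its arguments: {"type":"object","properties":{"claw":{"type":"array","items":{"type":"number"}},"travel":{"type":"array","items":{"type":"array","items":{"type":"number"}}},"turn":{"type":"array","items":{"type":"array","items":{"type":"number"}}},"newtons":{"type":"number"}},"required":["claw","travel","turn"]}

```bash
mkdir -p pics
cat > h.py <<'E'
import numpy as np,cv2
from station import manip
def snap(n,f=None):
    s=manip.snapshot(n)
    if f: cv2.imwrite('pics/'+f,s['pixels'][:,:,::-1])
    return s
def cloud(s):
    d=s['depth'];K=s['intrinsics'];v,u=np.mgrid[:480,:640]
    c=np.stack([(u-K[0,2])/K[0,0]*d,(v-K[1,2])/K[1,1]*d,d],-1)
    return (c-s['t'])@s['R']
E
python3 - <<'E'
from h import *
for n in('top','side'):
    s=snap(n,n+'1.png');np.savez(n+'1.npz',**s);print(n,-s['R'].T@s['t'])
st=manip.sense();print(st)
E
```

```text
top [ 0.43924517 -0.01910991  1.22482506]
side [ 0.2289939  -0.64583628  0.58634032]
{'t': 0.1, 'q': array([ 1.17049716e+00,  5.28351286e-01,  1.43379152e+00, -8.63546046e-06,
        1.18141835e+00, -1.78492117e-01]), 'qd': array([-1.14683385e-04, -1.52382156e-03, -4.25568611e-03, -4.84747162e-04,
       -1.07606353e-06, -1.57515681e-03]), 'tau': array([-4.71805597e-04, -4.43302882e+01, -1.78586090e+01, -2.68503081e-04,
        3.84036888e-03,  1.75210698e-05]), 'tcp_pos': array([0.13720417, 0.60908077, 0.23043943]), 'tool_rot': array([ 1.10674632e-01,  9.93856205e-01, -9.44462226e-04, -2.77051936e-04]), 'force': array([ 0.63395101, -0.14544213,  0.22735969]), 'ft_torque': array([-0.00514968, -0.00642282,  0.05106023]), 'gripper_force': 0.0, 'finger_gap': 1.0053743265255846}
```

View pics/top1.png

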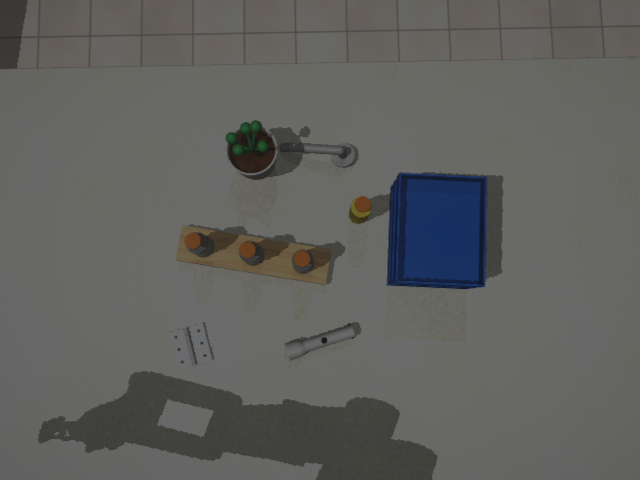

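View pics/side1.png

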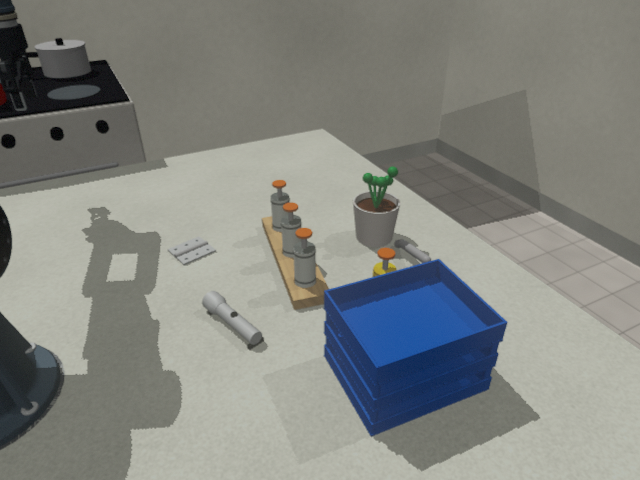

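The top view shows the rack from (180,243) to (328,265) with three white dispensers whose orange discs are at (195,240), (248,250) and (302,258). The yellow look-alike is at (362,207), so it isn't meant, and the blue tray is centred near (440,230). The side view agrees: rack dispensers at (280,185), (290,207) and (304,233), with the yellow one behind the tray at (386,255).

Run:
```python
from h import *
S={n:dict(np.load(n+'1.npz')) for n in('top','side')}
for n,s in S.items():
    P=cloud(s);h=cv2.cvtColor(s['pixels'],cv2.COLOR_RGB2HSV)
    m=((h[...,0]<14)&(h[...,1]>170)&(h[...,2]>60)&(s['depth']>0)&(P[...,2]>.08)&(P[...,0]>.2)).astype('uint8')
    k,l,st,c=cv2.connectedComponentsWithStats(m)
    for i in range(1,k):
        if st[i,4]<40: continue
        Q=P[l==i];zt=np.percentile(Q[:,2],80)
        T=Q[abs(Q[:,2]-zt)<.004];(cx,cy),r=cv2.minEnclosingCircle(T[:,:2].astype('f4'))
        print(n,c[i].round(),st[i,4],'med',np.median(T,0).round(4),'circ',round(cx,4),round(cy,4),round(r,4))
    b=(h[...,0]>105)&(h[...,0]<130)&(h[...,1]>150)
    B=P[b];z=B[:,2]
    F=B[(z>.09)&(z<.115)];R=B[(z>.128)&(z<.145)]
    for q,nm in((F,'floor'),(R,'rim')):
        if len(q)>50: print(n,nm,len(q),np.median(q[:,2]),cv2.minAreaRect(q[:,:2].astype('f4')))
P=cloud(S['top']);h=cv2.cvtColor(S['top']['pixels'],cv2.COLOR_RGB2HSV)
m=(P[...,2]>.012)&(P[...,2]<.03)&(h[...,1]>60)&(h[...,0]<25);m[:220]=0;m[290:]=0;m[:,340:]=0
print('rack',m.sum(),np.median(P[m][:,2]),cv2.minAreaRect(P[m][:,:2].astype('f4')))
pix=S['top']['pixels'][195:285,170:380,::-1]
cv2.imwrite('pics/crop.png',cv2.resize(pix,None,fx=3.6,fy=3.6,interpolation=cv2.INTER_CUBIC)*2 if 0 else cv2.convertScaleAbs(cv2.resize(pix,None,fx=3.6,fy=3.6,interpolation=cv2.INTER_CUBIC),alpha=1.8))
```

```text
top [362. 204.] 167 med [ 0.6253 -0.1034  0.1244] circ 0.6253 -0.1039 0.0136
top [193. 239.] 116 med [0.5669 0.203  0.1299] circ 0.5645 0.2049 0.0132
top [247. 250.] 173 med [0.5466 0.1069 0.1281] circ 0.5458 0.1065 0.0137
top [302. 258.] 177 med [0.5282 0.0083 0.1304] circ 0.5277 0.0081 0.0137
top floor 8476 0.10422811811881162 ((0.5745887756347656, -0.24106699228286743), (0.15799358487129211, 0.19749976694583893), 85.98713684082031)
top rim 995 0.13552028720145648 ((0.5755518674850464, -0.24263128638267517), (0.16085463762283325, 0.19983363151550293), 85.8065185546875)
side [279. 183.] 50 med [0.5635 0.2021 0.1298] circ 0.5653 0.2042 0.013
side [290. 206.] 74 med [0.5462 0.1054 0.128 ] circ 0.5459 0.1052 0.0137
side [303. 232.] 98 med [0.5277 0.0072 0.1299] circ 0.5275 0.0077 0.0138
side [386. 253.] 129 med [ 0.6256 -0.1056  0.1241] circ 0.6256 -0.105 0.0145
side floor 8801 0.10407264822831076 ((0.3345494270324707, 0.5668436884880066), (0.40885233879089355, 1.8840246200561523), 10.167162895202637)
side rim 1472 0.1350684754799353 ((0.5747381448745728, -0.24424371123313904), (0.16204231977462769, 0.20081421732902527), 86.17028045654297)
rack 3893 0.02235203057310319 ((0.5467147827148438, 0.1079343855381012), (0.299922376871109, 0.07040693610906601), 79.44657135009766)
```

View pics/crop.png

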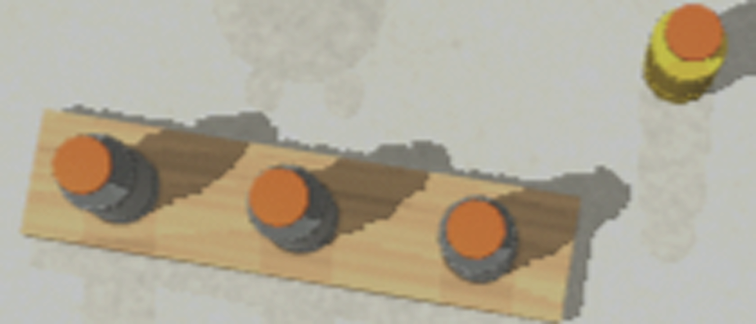

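The crop confirms three white dispensers with orange discs in the rack. The yellow one, outside the rack at top right, is the decoy. Disc tops at z 0.128–0.130 match 131 mm minus 1–3 mm, the spacing is 100 mm, and the tray floor at 0.104 with its rim at 0.1355 also fits. Next I go above the leftmost dispenser with the fingers shut and the tool y across the row.

Emit:
apply_moves --claw '[-1,-1,-1,-1,-1]' --newtons 30 --travel '[[-0.0422,-0.0251,0],[-0.0844,-0.0503,0],[-0.1266,-0.0754,0],[-0.1688,-0.1006,0],[-0.211,-0.1257,0]]' --turn '[[0,0,0],[0,0,0],[0,0,0],[0,0,0],[0,0,0]]'

```text
t: 0.52
tcp_pos: [0.2806, 0.4729, 0.2309]
tool_rot: [0.11, 0.994, -0.0, -0.0]
force: [0.5, 0.3, 0.1]
finger_gap: 0.303
gripper_force: 0.0
```

Emit:
apply_moves --claw '[-1,-1,-1,-1,-1]' --travel '[[-0.0422,-0.0251,0],[-0.0844,-0.0503,0],[-0.1266,-0.0754,0],[-0.1688,-0.1006,0],[-0.211,-0.1257,0]]' --turn '[[0,0,0],[0,0,0],[0,0,0],[0,0,0],[0,0,0]]'

```text
t: 0.93
tcp_pos: [0.4234, 0.3376, 0.231]
tool_rot: [0.111, 0.994, -0.0, -0.0]
force: [0.0, 0.4, 0.1]
finger_gap: -0.001
gripper_force: 0.0
```

Emit:
apply_moves --claw '[-1,-1,-1,-1,-1]' --travel '[[-0.0422,-0.0251,0],[-0.0844,-0.0503,0],[-0.1266,-0.0754,0],[-0.1688,-0.1006,0],[-0.211,-0.1257,0]]' --turn '[[0,0,0],[0,0,0],[0,0,0],[0,0,0],[0,0,0]]'

```text
t: 1.35
tcp_pos: [0.5659, 0.2023, 0.2309]
tool_rot: [0.111, 0.994, -0.0, -0.001]
force: [0.4, -0.1, -0.5]
finger_gap: -0.002
gripper_force: 0.0
```

Emit:
apply_moves --claw '[-1,-1,-1,-1,-1]' --travel '[[0,0,0.005],[0,0,0.01],[0,0,0.015],[0,0,0.02],[0,0,0.025]]' --turn '[[0,0,0.0326],[0,0,0.0651],[0,0,0.0977],[0,0,0.1302],[0,0,0.1628]]'

```text
t: 1.77
tcp_pos: [0.5648, 0.2036, 0.2105]
tool_rot: [0.361, 0.933, -0.0, -0.001]
force: [0.6, -0.5, 0.6]
finger_gap: -0.002
gripper_force: 0.0
```

Emit:
apply_moves --claw '[-1,-1,-1,-1,-1]' --travel '[[0,0,0.005],[0,0,0.01],[0,0,0.015],[0,0,0.02],[0,0,0.025]]' --turn '[[0,0,0.0326],[0,0,0.0651],[0,0,0.0977],[0,0,0.1302],[0,0,0.1628]]'

```text
t: 2.18
tcp_pos: [0.5647, 0.2039, 0.1906]
tool_rot: [0.585, 0.811, -0.0, -0.0]
force: [-0.9, -0.7, -0.8]
finger_gap: -0.0
gripper_force: 0.0
```

Emit:
apply_moves --claw '[-1,-1,-1,-1,-1]' --travel '[[0,0,0.005],[0,0,0.01],[0,0,0.015],[0,0,0.02],[0,0,0.025]]' --turn '[[0,0,0.0326],[0,0,0.0651],[0,0,0.0977],[0,0,0.1302],[0,0,0.1628]]'

```text
t: 2.6
tcp_pos: [0.5647, 0.2039, 0.1706]
tool_rot: [0.771, 0.637, -0.001, -0.0]
force: [-0.4, -0.5, 0.1]
finger_gap: 0.003
gripper_force: 0.0
```

Emit:
apply_moves --claw '[-1,-1,-1,-1,-1]' --travel '[[0,0,0.01],[0,0,0.02],[0,0,0.03],[0,0,0.038],[0,0,0.0445]]' --turn '[[0,0,0],[0,0,0],[0,0,0],[0,0,0],[0,0,0]]'

```text
t: 3.02
tcp_pos: [0.5646, 0.2039, 0.1344]
tool_rot: [0.769, 0.639, -0.001, -0.0]
force: [0.2, -0.0, -0.2]
finger_gap: -0.005
gripper_force: 0.0
```

Emit:
apply_moves --claw '[-1,-1,-1,-1,-1]' --travel '[[0,0,0.0035],[0,0,0.007],[0,0,0.0105],[0,0,0.014],[0,0,0.0165]]' --turn '[[0,0,0],[0,0,0],[0,0,0],[0,0,0],[0,0,0]]'

```text
t: 3.43
tcp_pos: [0.5652, 0.204, 0.1227]
tool_rot: [0.769, 0.639, 0.0, 0.0]
force: [-1.1, -0.5, 2.7]
finger_gap: -0.001
gripper_force: 1.0
```

Emit:
apply_moves --claw '[-1,-1,-1,-1]' --travel '[[0,0,0.0015],[0,0,0.003],[0,0,0.004],[0,0,0.004]]' --turn '[[0,0,0],[0,0,0],[0,0,0],[0,0,0]]'

```text
t: 3.77
tcp_pos: [0.5651, 0.204, 0.1193]
tool_rot: [0.77, 0.639, 0.0, 0.0]
force: [0.1, 0.1, 0.2]
finger_gap: 0.002
gripper_force: 0.4
```

Emit:
apply_moves --claw '[-1,-1,-1]' --travel '[[0,0,0.001],[0,0,0.002],[0,0,0.003]]' --turn '[[0,0,0],[0,0,0],[0,0,0]]'

```text
t: 4.02
tcp_pos: [0.5652, 0.204, 0.117]
tool_rot: [0.77, 0.639, 0.0, 0.0]
force: [-0.8, -0.7, 1.4]
finger_gap: 0.006
gripper_force: 1.0
```

Emit:
apply_moves --claw '[-1,-1]' --travel '[[0,0,0.001],[0,0,0.002]]' --turn '[[0,0,0],[0,0,0]]'

```text
t: 4.18
tcp_pos: [0.5651, 0.204, 0.1153]
tool_rot: [0.77, 0.639, 0.0, 0.0]
force: [-0.0, -0.1, 2.0]
finger_gap: 0.003
gripper_force: 1.0
```

Still about 2 N at 15.7 mm, so this one is sound. I'll take it home.

Emit:
apply_moves --claw '[-1,-1,-1,-1,-1]' --travel '[[0,0,0.002],[0,0,0.004],[0,0,0.006],[0,0,0.008],[0,0,0.01]]' --turn '[[0,0,0],[0,0,0],[0,0,0],[0,0,0],[0,0,0]]'

```text
t: 4.6
tcp_pos: [0.5651, 0.204, 0.1071]
tool_rot: [0.77, 0.639, 0.0, 0.0]
force: [-0.4, 1.0, 2.2]
finger_gap: -0.001
gripper_force: 1.0
```

Emit:
apply_moves --claw '[-1,-1]' --travel '[[0,0,0.001],[0,0,0.002]]' --turn '[[0,0,0],[0,0,0]]'

```text
t: 4.77
tcp_pos: [0.5651, 0.204, 0.1055]
tool_rot: [0.77, 0.639, -0.0, -0.0]
force: [-0.1, -0.0, 1.6]
finger_gap: -0.001
gripper_force: 1.0
```

Emit:
apply_moves --claw '[-1,-1]' --travel '[[0,0,0.001],[0,0,0.002]]' --turn '[[0,0,0],[0,0,0]]'

```text
t: 4.93
tcp_pos: [0.5652, 0.204, 0.1042]
tool_rot: [0.77, 0.639, 0.0, 0.0]
force: [-0.4, -0.5, 3.5]
finger_gap: -0.0
gripper_force: 1.9
```

Emit:
apply_moves --claw '[-1,-1]' --travel '[[0,0,0.001],[0,0,0.0015]]' --turn '[[0,0,0],[0,0,0]]'

```text
t: 5.1
tcp_pos: [0.5652, 0.204, 0.1033]
tool_rot: [0.77, 0.639, 0.0, 0.0]
force: [-1.2, -0.1, 6.4]
finger_gap: 0.001
gripper_force: 3.0
```

6.4 N at 26+ mm means it is on the rubber stop and home. On to the middle one.

Emit:
apply_moves --claw '[-1,-1,-1,-1,-1]' --travel '[[0,0,-0.03],[0,0,-0.055],[-0.042,0,-0.055],[-0.083,0,-0.055],[-0.125,0,-0.055]]' --turn '[[0,0,0],[0,0,0],[0,0,0],[0,0,0],[0,0,0]]'

```text
t: 5.52
tcp_pos: [0.5465, 0.1053, 0.1471]
tool_rot: [0.769, 0.639, 0.0, 0.0]
force: [-0.3, -0.6, -0.3]
finger_gap: 0.002
gripper_force: 0.0
```

Emit:
apply_moves --claw '[-1,-1,-1,-1]' --travel '[[0,0,0],[0,0,0.006],[0,0,0.012],[0,0,0.016]]' --turn '[[0,0,0],[0,0,0],[0,0,0],[0,0,0]]'

```text
t: 5.85
tcp_pos: [0.5466, 0.1066, 0.1332]
tool_rot: [0.769, 0.639, -0.0, -0.0]
force: [0.2, -0.8, -0.6]
finger_gap: -0.0
gripper_force: 0.0
```

Emit:
apply_moves --claw '[-1,-1,-1,-1,-1]' --travel '[[0,0,0.0035],[0,0,0.007],[0,0,0.0105],[0,0,0.013],[0,0,0.015]]' --turn '[[0,0,0],[0,0,0],[0,0,0],[0,0,0],[0,0,0]]'

```text
t: 6.27
tcp_pos: [0.5467, 0.1062, 0.122]
tool_rot: [0.769, 0.639, 0.0, -0.0]
force: [-0.0, 0.8, 1.1]
finger_gap: 0.001
gripper_force: 1.0
```

Emit:
apply_moves --claw '[-1,-1]' --travel '[[0,0,0.001],[0,0,0.002]]' --turn '[[0,0,0],[0,0,0]]'

```text
t: 6.43
tcp_pos: [0.5468, 0.1059, 0.1206]
tool_rot: [0.769, 0.639, 0.0, 0.0]
force: [-0.4, 0.6, 1.5]
finger_gap: -0.002
gripper_force: 1.0
```

Emit:
apply_moves --claw '[-1,-1]' --travel '[[0,0,0.001],[0,0,0.002]]' --turn '[[0,0,0],[0,0,0]]'

```text
t: 6.6
tcp_pos: [0.5469, 0.1057, 0.1192]
tool_rot: [0.77, 0.639, 0.0, 0.0]
force: [-1.1, 0.9, 5.0]
finger_gap: 0.002
gripper_force: 2.1
```

Emit:
apply_moves --claw '[-1,-1]' --travel '[[0,0,0.001],[0,0,0.002]]' --turn '[[0,0,0],[0,0,0]]'

```text
t: 6.77
tcp_pos: [0.5471, 0.1058, 0.1179]
tool_rot: [0.77, 0.639, 0.001, 0.0]
force: [-1.0, 1.7, 7.3]
finger_gap: 0.0
gripper_force: 3.6
```

The middle one rises part-way at 13 mm, so it is the jammed one. I'll push about 1 mm more, for a safe margin after spring-back at roughly 10 N, then retreat and go to the third.

Emit:
apply_moves --claw '[-1,-1]' --travel '[[0,0,0.001],[0,0,0.0018]]' --turn '[[0,0,0],[0,0,0]]'

```text
t: 6.93
tcp_pos: [0.5472, 0.1059, 0.1169]
tool_rot: [0.77, 0.639, 0.001, 0.0]
force: [-1.2, 1.0, 10.0]
finger_gap: 0.0
gripper_force: 4.8
```

Emit:
apply_moves --claw '[-1,-1,-1,-1,-1]' --travel '[[0,0,-0.02],[0,0,-0.04],[-0.042,0,-0.04],[-0.083,0,-0.04],[-0.124,0,-0.04]]' --turn '[[0,0,0],[0,0,0],[0,0,0],[0,0,0],[0,0,0]]'

```text
t: 7.35
tcp_pos: [0.5281, 0.0074, 0.148]
tool_rot: [0.769, 0.639, -0.0, 0.0]
force: [0.1, -0.9, 0.3]
finger_gap: 0.002
gripper_force: 0.0
```

Emit:
apply_moves --claw '[-1,-1,-1,-1]' --travel '[[0,0,0],[0,0,0.006],[0,0,0.012],[0,0,0.016]]' --turn '[[0,0,0],[0,0,0],[0,0,0],[0,0,0]]'

```text
t: 7.68
tcp_pos: [0.528, 0.009, 0.1341]
tool_rot: [0.769, 0.639, -0.0, -0.001]
force: [0.2, 0.3, 0.4]
finger_gap: 0.0
gripper_force: 0.0
```

Emit:
apply_moves --claw '[-1,-1,-1,-1,-1]' --travel '[[0,0,0.004],[0,0,0.008],[0,0,0.013],[0,0,0.018],[0,0,0.022]]' --turn '[[0,0,0],[0,0,0],[0,0,0],[0,0,0],[0,0,0]]'

```text
t: 8.1
tcp_pos: [0.5284, 0.0087, 0.1171]
tool_rot: [0.769, 0.639, 0.0, -0.0]
force: [0.6, 1.2, 1.4]
finger_gap: 0.002
gripper_force: 1.0
```

The third shows 1.4 N at 14 mm, so it is sound.

Emit:
apply_moves --claw '[-1,-1,-1,-1,-1]' --travel '[[0,0,0.0025],[0,0,0.005],[0,0,0.0075],[0,0,0.01],[0,0,0.0125]]' --turn '[[0,0,0],[0,0,0],[0,0,0],[0,0,0],[0,0,0]]'

```text
t: 8.52
tcp_pos: [0.5285, 0.0082, 0.1074]
tool_rot: [0.77, 0.639, 0.0, 0.0]
force: [-0.2, 0.5, 2.6]
finger_gap: 0.002
gripper_force: 1.0
```

Emit:
apply_moves --claw '[-1,-1]' --travel '[[0,0,0.001],[0,0,0.002]]' --turn '[[0,0,0],[0,0,0]]'

```text
t: 8.68
tcp_pos: [0.5284, 0.0082, 0.1058]
tool_rot: [0.77, 0.639, 0.0, -0.0]
force: [0.5, 0.8, 2.5]
finger_gap: 0.001
gripper_force: 1.0
```

Emit:
apply_moves --claw '[-1,-1]' --travel '[[0,0,0.001],[0,0,0.0018]]' --turn '[[0,0,0],[0,0,0]]'

```text
t: 8.85
tcp_pos: [0.5284, 0.0082, 0.1045]
tool_rot: [0.77, 0.639, 0.0, 0.0]
force: [-0.6, 1.6, 3.4]
finger_gap: -0.001
gripper_force: 1.7
```

Emit:
apply_moves --claw '[-1,-1]' --travel '[[0,0,0.001],[0,0,0.0017]]' --turn '[[0,0,0],[0,0,0]]'

```text
t: 9.02
tcp_pos: [0.5286, 0.0083, 0.1034]
tool_rot: [0.77, 0.639, 0.0, 0.0]
force: [-0.4, 1.1, 5.9]
finger_gap: 0.001
gripper_force: 3.0
```

Emit:
apply_moves --claw '[-1,-1,-1,1,1]' --travel '[[0,0,-0.035],[0,0,-0.07],[0,0,-0.11],[0.04,-0.03,-0.125],[0.08,-0.06,-0.14]]' --turn '[[0,0,0],[0,0,0],[0,0,0],[0,0,0],[0,0,0]]'

```text
t: 9.43
tcp_pos: [0.4949, 0.0788, 0.2166]
tool_rot: [0.771, 0.637, 0.001, 0.002]
force: [0.1, 1.1, -0.2]
finger_gap: 0.276
gripper_force: 0.0
```

Emit:
apply_moves --claw '[1,1,1,1]' --travel '[[0.023,-0.03,0],[0.045,-0.06,0],[0.045,-0.085,0],[0.045,-0.085,0]]' --turn '[[0,0,0],[0,0,0],[0,0,0],[0,0,0]]'

```text
t: 9.77
tcp_pos: [0.4275, 0.129, 0.2144]
tool_rot: [0.768, 0.64, -0.002, -0.002]
force: [-1.3, -0.1, 1.0]
finger_gap: 0.846
gripper_force: 0.0
```

```bash
cat > disc.py <<'E'
from h import *
def discs(n,f=None):
    s=snap(n,f);P=cloud(s);h=cv2.cvtColor(s['pixels'],cv2.COLOR_RGB2HSV)
    m=((h[...,0]<14)&(h[...,1]>170)&(h[...,2]>60)&(s['depth']>0)&(P[...,2]>.08)&(P[...,0]>.2)).astype('uint8')
    k,l,st,c=cv2.connectedComponentsWithStats(m)
    for i in range(1,k):
        if st[i,4]<40: continue
        Q=P[l==i];T=Q[abs(Q[:,2]-np.percentile(Q[:,2],80))<.004];(cx,cy),r=cv2.minEnclosingCircle(T[:,:2].astype('f4'))
        print(n,c[i].round(),st[i,4],'z',np.median(T[:,2]).round(4),'circ',round(cx,4),round(cy,4),round(r,4))
E
python3 -c "
from disc import *
discs('side','side2.png');discs('top','top2.png');s=manip.sense();print(s['tcp_pos'],s['tool_rot'],s['finger_gap'])"
```

```text
side [279. 194.] 56 z 0.1041 circ 0.5644 0.2052 0.0139
side [290. 210.] 70 z 0.1195 circ 0.5452 0.1057 0.0143
side [386. 253.] 122 z 0.1239 circ 0.6251 -0.1049 0.0152
top [363. 204.] 157 z 0.125 circ 0.6253 -0.1034 0.0135
top [197. 240.] 85 z 0.1047 circ 0.5644 0.2043 0.0132
top [248. 250.] 157 z 0.1201 circ 0.5459 0.1064 0.0133
[0.43278456 0.1277557  0.21504147] [7.69142141e-01 6.39077589e-01 1.14638535e-04 4.35050788e-04] 0.9887533312840203
```

Plunger 1 is home (z 0.1045). The jammed one rests at z 0.120, about 11 mm in. Now to grasp it.

Emit:
apply_moves --claw '[1,1,1,1]' --newtons 40 --travel '[[0,0.04,0],[0,0.08,0],[0,0.12,0],[-0.001,0.144,0]]' --turn '[[0,0,0],[0,0,0],[0,0,0],[0,0,0]]'

```text
t: 10.2
tcp_pos: [0.5517, 0.1037, 0.2152]
tool_rot: [0.77, 0.638, 0.002, 0.002]
force: [-0.7, 0.1, 0.7]
finger_gap: 0.998
gripper_force: 0.0
```

Emit:
apply_moves --claw '[1,1,1,1,1]' --travel '[[0,0,0],[0,0,0.025],[0,0,0.05],[0,0,0.075],[0,0,0.095]]' --turn '[[0,0,0],[0,0,0],[0,0,0],[0,0,0],[0,0,0]]'

```text
t: 10.62
tcp_pos: [0.5459, 0.1048, 0.1374]
tool_rot: [0.77, 0.638, -0.001, -0.0]
force: [-0.1, 0.9, 0.1]
finger_gap: 1.0
gripper_force: 0.0
```

Emit:
apply_moves --claw '[1,1,1,1,1]' --travel '[[0.0015,0,0.022],[0.0015,0,0.044],[0.0015,0,0.066],[0.0015,0,0.084],[0.0015,0,0.094]]' --turn '[[0,0,0],[0,0,0],[0,0,0],[0,0,0],[0,0,0]]'

```text
t: 11.03
tcp_pos: [0.5456, 0.1061, 0.0618]
tool_rot: [0.77, 0.638, -0.001, -0.001]
force: [-1.2, -0.4, 0.1]
finger_gap: 1.0
gripper_force: 0.0
```

Emit:
apply_moves --claw '[0.3,0.2,0.1,0,-0.1]' --travel '[[0,0,0],[0,0,0],[0,0,0],[0,0,0],[0,0,0]]' --turn '[[0,0,0],[0,0,0],[0,0,0],[0,0,0],[0,0,0]]'

```text
t: 11.45
tcp_pos: [0.5471, 0.1068, 0.065]
tool_rot: [0.77, 0.639, 0.001, 0.001]
force: [0.1, -0.8, 2.1]
finger_gap: 0.46
gripper_force: 33.7
```

Emit:
apply_moves --claw '[-0.3,-0.4,-0.5,-0.5,-0.5]' --travel '[[0,0,0],[0,0,0],[0,0,0],[0,0,0],[0,0,0]]' --turn '[[0,0,0],[0,0,0],[0,0,0],[0,0,0],[0,0,0]]'

```text
t: 11.87
tcp_pos: [0.5471, 0.1068, 0.065]
tool_rot: [0.769, 0.639, 0.001, 0.001]
force: [0.0, 0.2, 5.9]
finger_gap: 0.455
gripper_force: 40.0
```

Emit:
apply_moves --claw '[-0.5,-0.5,-0.5,-0.5,-0.5]' --travel '[[0,0,-0.005],[0,0,-0.015],[0,0,-0.03],[0,0,-0.055],[0,0,-0.08]]' --turn '[[0,0,0],[0,0,0],[0,0,0],[0,0,0],[0,0,0]]'

```text
t: 12.28
tcp_pos: [0.5447, 0.107, 0.1279]
tool_rot: [0.77, 0.639, -0.001, -0.001]
force: [0.7, 0.3, -3.2]
finger_gap: 0.458
gripper_force: 41.0
```

Emit:
apply_moves --claw '[-0.5,-0.5,-0.5,-0.5,-0.5]' --travel '[[0,0,-0.03],[0,0,-0.06],[0,0,-0.09],[0,0,-0.115],[0,0,-0.125]]' --turn '[[0,0,0],[0,0,0],[0,0,0],[0,0,0],[0,0,0]]'

```text
t: 12.7
tcp_pos: [0.5469, 0.107, 0.2309]
tool_rot: [0.769, 0.639, 0.002, 0.001]
force: [0.8, -0.2, -1.1]
finger_gap: 0.459
gripper_force: 41.1
```

```bash
python3 -c "
from disc import *
discs('side','side3.png');s=manip.sense();print(s['tcp_pos'],s['force'],s['finger_gap'])"
```

```text
side [286. 128.] 82 z 0.2853 circ 0.5434 0.1049 0.0149
side [279. 194.] 57 z 0.1044 circ 0.5638 0.205 0.0144
side [302. 245.] 64 z 0.1037 circ 0.5276 0.0067 0.013
[0.54728734 0.10704716 0.23110391] [ 0.56019091  0.42860303 -1.6810107 ] 0.4580061505310943
```

View pics/side3.png

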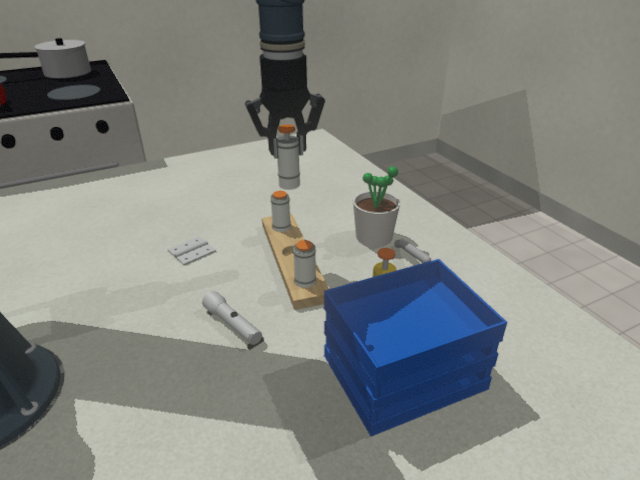

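The jammed dispenser hangs upright in the gripper at (288,160). The other two stand in the rack at (280,210) and (304,262) with their discs home (z 0.104). Its foot is at z ≈ 0.172, clear of the tray rim, so I carry it to the tray centre.

Emit:
apply_moves --claw '[-0.5,-0.5,-0.5,-0.5,-0.5]' --travel '[[-0.015,0.004,0],[-0.04,0.011,0],[-0.072,0.019,0],[-0.106,0.028,0],[-0.141,0.038,0]]' --turn '[[0,0,0],[0,0,0],[0,0,0],[0,0,0],[0,0,0]]'

```text
t: 13.17
tcp_pos: [0.5534, -0.0108, 0.2256]
tool_rot: [0.769, 0.639, -0.002, -0.002]
force: [0.7, 0.1, -2.6]
finger_gap: 0.454
gripper_force: 41.0
```

Emit:
apply_moves --claw '[-0.5,-0.5,-0.5,-0.5,-0.5]' --travel '[[-0.03,0.008,0],[-0.06,0.016,0],[-0.09,0.024,0],[-0.12,0.032,0],[-0.15,0.04,0]]' --turn '[[0,0,0],[0,0,0],[0,0,0],[0,0,0],[0,0,0]]'

```text
t: 13.58
tcp_pos: [0.5628, -0.1349, 0.2254]
tool_rot: [0.77, 0.638, -0.001, -0.002]
force: [0.4, -0.1, -1.5]
finger_gap: 0.46
gripper_force: 41.0
```

Emit:
apply_moves --claw '[-0.5,-0.5,-0.5,-0.5,-0.5]' --travel '[[-0.03,0.008,0],[-0.06,0.016,0],[-0.09,0.025,0],[-0.115,0.032,0],[-0.131,0.036,0]]' --turn '[[0,0,0],[0,0,0],[0,0,0],[0,0,0],[0,0,0]]'

```text
t: 14.0
tcp_pos: [0.5722, -0.2444, 0.2253]
tool_rot: [0.77, 0.638, -0.001, -0.002]
force: [0.8, -0.1, -3.1]
finger_gap: 0.455
gripper_force: 41.0
```

Emit:
apply_moves --claw '[-0.5,-0.5,-0.5,-0.5,-0.5]' --travel '[[0,0,0],[0,0,0.015],[0,0,0.03],[0,0,0.045],[0,0,0.055]]' --turn '[[0,0,0],[0,0,0],[0,0,0],[0,0,0],[0,0,0]]'

```text
t: 14.42
tcp_pos: [0.572, -0.2399, 0.1816]
tool_rot: [0.769, 0.639, -0.001, -0.002]
force: [-0.1, 0.8, -2.8]
finger_gap: 0.459
gripper_force: 41.0
```

```bash
python3 -c "
from disc import *
discs('side');s=manip.sense();print(s['tcp_pos'],s['tool_rot'],s['force'],s['finger_gap'])"
```

```text
side [279. 193.] 46 z 0.1042 circ 0.5655 0.2058 0.012
side [304. 244.] 92 z 0.1039 circ 0.5278 0.0078 0.0137
side [417. 247.] 159 z 0.2355 circ 0.5713 -0.2422 0.0146
[ 0.57145089 -0.23959116  0.18029248] [ 0.7692946   0.63888407 -0.0008975  -0.00348673] [-0.65678007 -0.36728693 -2.172448  ] 0.45799065654112414
```

Emit:
apply_moves --claw '[-0.5,-0.5,-0.5,-0.5,-0.5]' --travel '[[0,0,0.005],[0,0,0.01],[0,0,0.014],[0,0,0.017],[0,0,0.0185]]' --turn '[[0,0,0],[0,0,0],[0,0,0],[0,0,0],[0,0,0]]'

```text
t: 14.88
tcp_pos: [0.5736, -0.2417, 0.169]
tool_rot: [0.769, 0.639, 0.0, 0.0]
force: [0.2, -0.3, -3.3]
finger_gap: 0.457
gripper_force: 41.0
```

Emit:
apply_moves --claw '[-0.5,-0.5,-0.5]' --travel '[[0,0,0.001],[0,0,0.002],[0,0,0.002]]' --turn '[[0,0,0],[0,0,0],[0,0,0]]'

```text
t: 15.13
tcp_pos: [0.5736, -0.2418, 0.1675]
tool_rot: [0.77, 0.639, 0.0, 0.0]
force: [1.1, 0.5, -2.6]
finger_gap: 0.452
gripper_force: 41.0
```

Emit:
apply_moves --claw '[-0.5,-0.5,-0.5]' --travel '[[0,0,0.001],[0,0,0.002],[0,0,0.003]]' --turn '[[0,0,0],[0,0,0],[0,0,0]]'

```text
t: 15.38
tcp_pos: [0.5736, -0.2418, 0.1651]
tool_rot: [0.77, 0.639, 0.0, 0.0]
force: [0.7, 0.2, -1.5]
finger_gap: 0.452
gripper_force: 41.0
```

Emit:
apply_moves --claw '[-0.5,-0.5]' --travel '[[0,0,0.001],[0,0,0.0015]]' --turn '[[0,0,0],[0,0,0]]'

```text
t: 15.55
tcp_pos: [0.5735, -0.2417, 0.1637]
tool_rot: [0.77, 0.639, -0.0, -0.0]
force: [-0.4, -0.6, -2.8]
finger_gap: 0.456
gripper_force: 41.0
```

Emit:
apply_moves --claw '[-0.5,-0.5]' --travel '[[0,0,0.001],[0,0,0.0015]]' --turn '[[0,0,0],[0,0,0]]'

```text
t: 15.72
tcp_pos: [0.5736, -0.2418, 0.1625]
tool_rot: [0.77, 0.639, -0.0, -0.0]
force: [0.7, 0.7, -2.3]
finger_gap: 0.464
gripper_force: 41.0
```

Emit:
apply_moves --claw '[-0.5,-0.5]' --travel '[[0,0,0.001],[0,0,0.0015]]' --turn '[[0,0,0],[0,0,0]]'

```text
t: 15.88
tcp_pos: [0.5737, -0.2418, 0.162]
tool_rot: [0.769, 0.639, -0.0, 0.0]
force: [-1.0, 0.6, 3.1]
finger_gap: 0.457
gripper_force: 41.5
```

Emit:
apply_moves --claw '[-0.5,-0.5]' --travel '[[0,0,0.0005],[0,0,0.001]]' --turn '[[0,0,0],[0,0,0]]'

```text
t: 16.05
tcp_pos: [0.5737, -0.2419, 0.162]
tool_rot: [0.769, 0.639, 0.0, 0.0]
force: [-2.9, 0.5, 8.1]
finger_gap: 0.454
gripper_force: 42.0
```

Contact with the tray floor: the force went from -2.5 N to +8 N. I'll open gently and rise.

Emit:
apply_moves --claw '[-0.08,-0.04,0,0.04,0.1]' --newtons 20 --travel '[[0,0,-0.001],[0,0,-0.001],[0,0,-0.001],[0,0,-0.001],[0,0,-0.001]]' --turn '[[0,0,0],[0,0,0],[0,0,0],[0,0,0],[0,0,0]]'

```text
t: 16.47
tcp_pos: [0.5737, -0.2419, 0.1613]
tool_rot: [0.77, 0.639, 0.0, 0.0]
force: [-0.7, 0.2, -0.0]
finger_gap: 0.552
gripper_force: 0.0
```

Emit:
apply_moves --claw '[0.3,0.6,0.9,1,1]' --travel '[[0,0,0],[0,0,0],[0,0,0],[0,0,0],[0,0,0]]' --turn '[[0,0,0],[0,0,0],[0,0,0],[0,0,0],[0,0,0]]'

```text
t: 16.88
tcp_pos: [0.5736, -0.2418, 0.1614]
tool_rot: [0.77, 0.639, 0.0, 0.0]
force: [1.0, 0.1, -0.6]
finger_gap: 0.999
gripper_force: 0.0
```

Emit:
apply_moves --claw '[1,1,1,1,1]' --travel '[[0,0,-0.02],[0,0,-0.05],[0,0,-0.08],[0,0,-0.11],[0,0,-0.14]]' --turn '[[0,0,0],[0,0,0],[0,0,0],[0,0,0],[0,0,0]]'

```text
t: 17.3
tcp_pos: [0.5734, -0.2416, 0.2744]
tool_rot: [0.77, 0.639, -0.0, -0.0]
force: [-0.1, 0.1, 0.1]
finger_gap: 1.003
gripper_force: 0.0
```

Emit:
apply_moves --claw '[1,1,1,1,1]' --travel '[[0,-0.04,0],[0,-0.08,0],[0,-0.12,0],[0,-0.15,0],[0,-0.15,0]]' --turn '[[0,0,0],[0,0,0],[0,0,0],[0,0,0],[0,0,0]]'

```text
t: 17.72
tcp_pos: [0.4508, -0.2173, 0.2732]
tool_rot: [0.77, 0.638, -0.001, -0.003]
force: [-0.5, 0.4, -0.4]
finger_gap: 1.0
gripper_force: 0.0
```

```bash
python3 -c "
from disc import *
discs('side','side4.png');discs('top');s=manip.sense();print(s['t'],s['tcp_pos'],s['qd'].round(3))"
```

```text
side [304. 244.] 94 z 0.1039 circ 0.5281 0.0069 0.0139
side [386. 253.] 122 z 0.1241 circ 0.6265 -0.1054 0.0142
side [415. 259.] 204 z 0.2161 circ 0.5718 -0.243 0.0145
top [363. 204.] 134 z 0.1249 circ 0.6254 -0.1032 0.0133
top [450. 224.] 207 z 0.2164 circ 0.5727 -0.2412 0.0139
top [303. 259.] 149 z 0.1047 circ 0.5275 0.0079 0.0131
17.8167 [ 0.45542896 -0.21972578  0.27393011] [ 0.01   0.026 -0.051  0.002 -0.007 -0.   ]
```

View pics/side4.png

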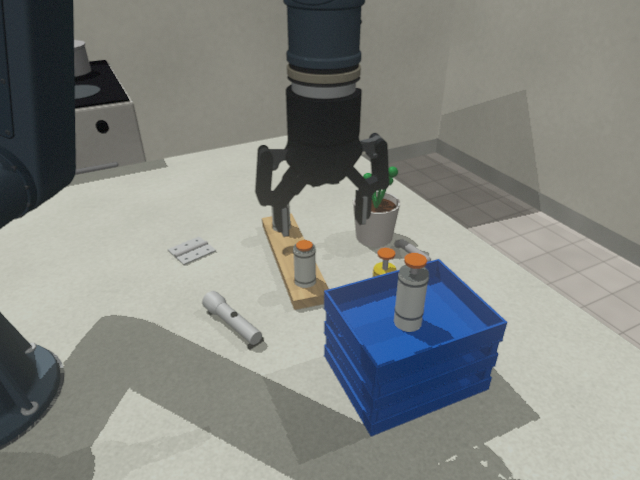

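The jammed dispenser stands upright in the top tray at (410,295), its disc 112 mm above the floor, so the plunger is about 11.7 mm in. The two sound ones remain in the rack and the bystanders haven't moved.

```bash
python3 -c "
from station import manip
print(manip.sign_off())"
```

```text
the job is handed in; nothing more can be done
None
```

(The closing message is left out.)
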